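Fetch the rasp from the tool block

TASK

Pull the flat steel rasp up out of the slotted tool block and lay it down gently, flat on the floor of the long compartment of the wooden tray, ready for roughing a sole. Do not drop it, keep the block standing about where it is, and leave the other two tools standing in their slots.

Things in the scene. Friction and masses are not known exactly. Their poses are not given: they have to be found in the camera images.
- rasp: The rasp: a plain flat dark steel bar without any handle, 180 mm long, 28 mm wide (its x), 12 mm thick (its y), about 0.3 kg (varies), both ends alike. Origin at the centre of its foot end, its z axis runs along the bar towards the other end (up, while it stands in the block); its centre of mass is 90 mm along z. It starts standing loosely in one of the three slots (which one varies), turned with the block, its foot 8 mm above the bench and its upper 85 mm above the block
- rasp_foot (a point): Centre of the rasp's foot end (the end that starts in the slot)
- rasp_top (a point): Centre of the rasp's other end, 180 mm from the foot
- stand: The tool block: a loose wooden block 56 mm (x) by 163 mm (y), 95 mm high, about 1.1 kg, standing on the bench, with three upright slots in a row along its y at y = -55, 0 and +55 mm, each 40 mm (x) by 30 mm (y) and open at the top, slot floor 8 mm above the bench. Origin at the centre of its underside, z up. It stands on either the left or the right of the bench, the tray on the other
- burnisher: A burnisher that stays in its slot: round steel shank 14 mm thick with a turned pale wooden handle up to 24 mm thick at the top, 150 mm long. Origin at the centre of its foot, z along it (up)
- brush: A welt brush that stays in its slot: round pale wooden stick 20 mm thick with a 24 mm wooden head and grey bristles at the top, 135 mm long. Origin at the centre of its foot, z along it (up)
- tray: The tray: a low plywood tray fixed to the bench, 250 mm (x) by 195 mm (y), outer walls 24 mm high and 5 mm thick, floor 6 mm thick. One divider along x at y = +20.5 mm parts it into the long compartment (inside 240 mm by 110 mm, y from -92.5 to +18 mm) and a row of three small compartments on the +y side, two of which hold a small tin or a rubber heel, both lower than 30 mm. Origin at the centre of its underside, x along its length (away from the robot, within 0.35 rad), z up
- tray_long (a point): Centre of the long compartment, on its floor (6 mm above the bench); axes as the tray's
There are look-alikes about, which are no part of the job. There is more than one size of the rasp; the job needs the middle-sized. Leave any blue look-alike of the brush alone.

How it is judged:
By the outcome, as a careful person would: the job done as asked, in the order asked, and still so for the second after the job is handed in, with the robot touching nothing.
It also fails if it takes over 54 s, if anything falls off the work surface, if the arm or the gripper's body presses on something with over 40 N, if the wrist force passes 120 N, or if a joint passes its speed limit or range.

ROBOT

A 6-joint arm with a two-finger parallel gripper is mounted at the origin on the work surface. World frame = base frame: x ahead of the robot, y to its left, z up, the work surface at z = 0. Lengths are in m, angles in rad, forces in N, time in s.
With the tool pointing down it reaches from about 0.375 to 0.975 m from the base axis. Payload 3.8 kg.
Tool frame: the origin (TCP) lies at the very end of the fingers, on their centre line; the grasp point (between the pads) lies pinch_z behind it (pinch_z is the distance from the TCP to the grasp point, in m); z points along the fingers, x is the direction in which the jaws open and shut, and the axes are right-handed (so a half turn about z gives the same grasp; the last joint's range is limited). The gripper opens to 88 mm and grips with 3 to 60 N. Pads are 18 mm wide; open, the fingers measure 123 mm over their backs; the gripper's body (75 mm by 187 mm) begins 45 mm behind the grasp point.
Start: joints at [-1.192, 0.264, 1.604, -0, 1.274, -0.037], TCP at [0.273, -0.617, 0.239] pointing down, gripper open.
Joint ranges: [-2.63, 2.63], [-0.94, 2.18], [0.31, 2.57], [-1.31, 4.45], [0, 2.66], [-2.55, 2.55]. Speed limits (rad/s): [2.57, 2.57, 3.14, 3.14, 3.14, 3.14].

INTERFACE

Orientations are given as a unit quaternion [w, x, y, z].
In Python, from plant import observe, camera, close_job, pinch_z gives the robot as it stands. The module is installed in compiled form; this text tells all that it offers.
- The arm moves only by the shell command python3 -m inch 'ROWS' [FORCE]. ROWS is JSON, a list of rows, each an object of numbers: "grip": the gripper's target within -1 to 1 (shut at 1, half-way at 0, fully open at -1); "tx", "ty", "tz": the shift along the tool's x, y, z in units of 50 mm (1.0 is 50 mm); "wx", "wy", "wz": the turn, a rotation vector about the tool's x, y, z in rad. A call has 1 to 5 rows; each row is the pose to reach, as a shift and turn from the pose commanded when the call began, along the tool's axes at that moment; what a row does not reach only later rows make up. A row lasts 1/8 s, in which the tool goes at most 62.5 mm and 10.7 degrees, less where a joint would pass 70% of its speed; a pose out of reach is approached as far as the arm can. A call with a gripper value outside its range is refused whole. The fingers move at their own pace and stop on an object; FORCE is the grip in N (left out, the last holds). Time passes only in rows, so rows that repeat a pose let the fingers close. It gives the time, the measured TCP pose, the force and the opening at its end, in the units of the state.
- observe(): the state, without advancing time (a new reading comes with each control period).
- camera(name): name is "scene" or "top" or "wrist"; returns a dict with "img" (480x640x3 uint8, blue, green, red), "fx", "fy", "cx", "cy" (pixels), "R" (3x3) and "t" (3): a world point X has camera coordinates R X + t; the wrist camera has in their place "T_tool_cam" (4x4, takes a point from camera to tool coordinates, whose origin is the TCP and whose axes are the tool frame's). Camera axes: x right, y down, z forward; pixel columns grow to the right and rows downward; lengths in m; the calibration is good to about 2 mm. A picture is of the moment at which its call begins: read the wrist's pose just before it. There is no depth.
- close_job(): hands the job in, once; it reports no verdict.
The state is a dict: "time_s": time; "joints": joint angles; "dq": joint speeds; "effort": joint torques, N m; "eef_pos": TCP position; "eef_rot": TCP orientation; "force": force on the tool from outside, world axes, zero at the start; "ft_torque": the same for the moment, N m; "width": finger opening in m.
Only numpy, scipy, OpenCV 4.12 (cv2) and the standard library are available. Lean on these libraries where they do the work, as an engineer would, in place of code of your own. Each camera call takes 0.05 s, during which the arm holds its last target.

## Working session

There is one attempt and no reset: what is moved stays moved. The work goes in short steps, Python scripts to look and compute and a shell command to move; the robot and the scene stay as the last step left them, time stands still between calls to the robot, and variables do not carry over. Pictures are saved under pics/ and viewed, and the job is handed in when it is done.

```bash
mkdir -p pics; python3 - <<'E'
from plant import observe,camera,pinch_z
import cv2,numpy as np
s=observe();print(pinch_z,s)
for n in("scene","top"):
    c=camera(n);cv2.imwrite(f"pics/{n}0.png",c["img"]);print(n,c["fx"],c["fy"],c["cx"],c["cy"],c["R"],c["t"])
E
```

```text
0.0187 {'time_s': 0.0, 'joints': array([-1.19191032e+00,  2.64774848e-01,  1.60535971e+00, -1.43547264e-05,
        1.27369608e+00, -3.68993963e-02]), 'dq': array([ 3.28876091e-05,  3.21010854e-04, -1.30415766e-03,  1.57138204e-03,
        3.08271169e-05,  6.71737219e-04]), 'effort': array([ 5.27100510e-04, -5.02107954e+01, -3.56878316e+01,  7.29521457e-02,
        2.95367127e-02, -1.98306552e-04]), 'eef_pos': array([ 0.27237127, -0.61683547,  0.2373811 ]), 'eef_rot': array([-6.39462724e-04,  8.37827739e-01, -5.45933538e-01, -9.18302916e-04]), 'force': array([ 0.14237458, -0.47021634, -0.54696007]), 'ft_torque': array([-0.03589437, -0.00267223, -0.01334188]), 'width': 0.08806805207610435}
scene 513.9120122404978 513.9120122404978 325.48148557799004 231.69761981709695 [[-5.58732153e-01  8.29347755e-01 -8.26280360e-04]
 [ 5.85268871e-01  3.93589757e-01 -7.08905814e-01]
 [-5.87604229e-01 -3.96572068e-01 -7.05302676e-01]] [ 0.35161066 -0.22878156  1.26783269]
top 433.0415287945949 433.0415287945949 318.9462253066967 245.71516878018647 [[-0.01021557 -0.99966442 -0.02380507]
 [-0.99123569  0.01325938 -0.1314382 ]
 [ 0.13170974  0.02225372 -0.9910385 ]] [-0.03270228  0.57451262  0.83916512]
```

View pics/scene0.png

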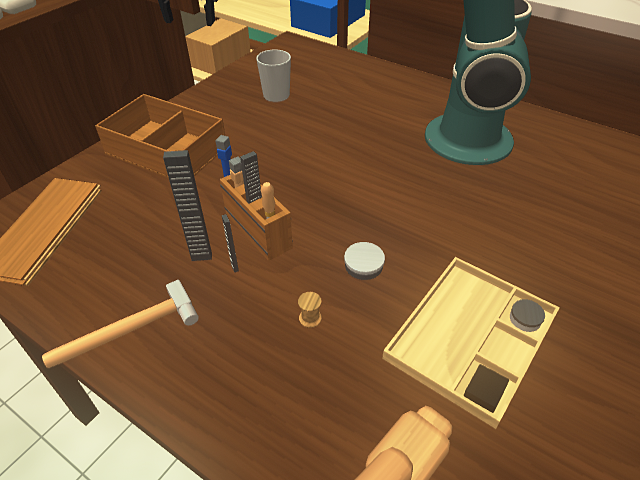

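View pics/top0.png

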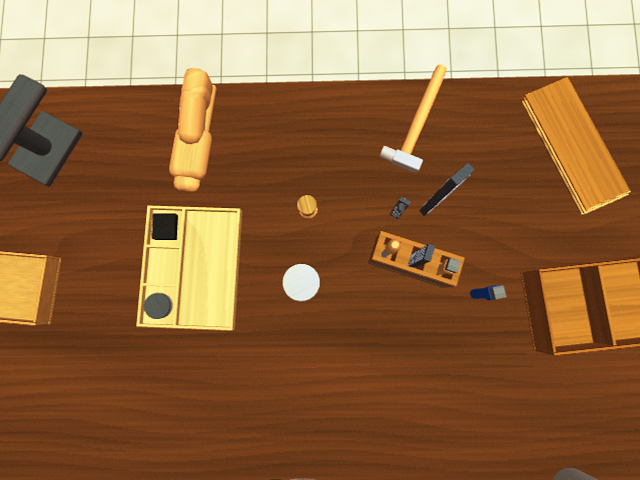

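```bash
python3 - <<'E'
import cv2
a=cv2.imread("pics/top0.png")[185:315,350:520];cv2.imwrite("pics/tc.png",cv2.resize(a,None,fx=4.5,fy=4.5,interpolation=cv2.INTER_CUBIC))
a=cv2.imread("pics/scene0.png")[125:285,150:310];cv2.imwrite("pics/sc.png",cv2.resize(a,None,fx=3.7,fy=3.7,interpolation=cv2.INTER_CUBIC))
a=cv2.imread("pics/top0.png")[195:340,125:255];cv2.imwrite("pics/tt.png",cv2.resize(a,None,fx=4,fy=4,interpolation=cv2.INTER_CUBIC))
E
```

```text
(no output)
```

View pics/tc.png

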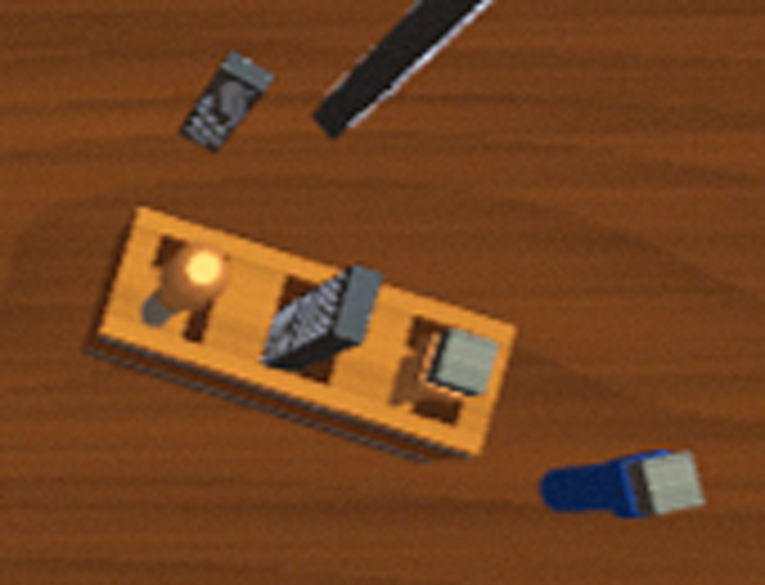

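View pics/sc.png

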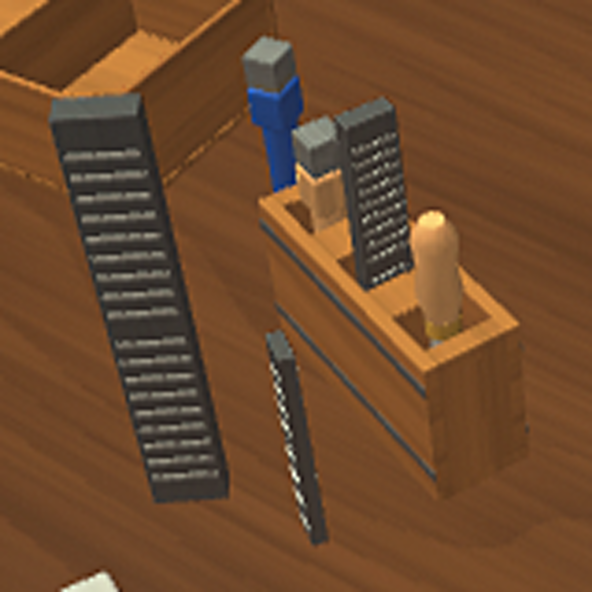

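View pics/tt.png

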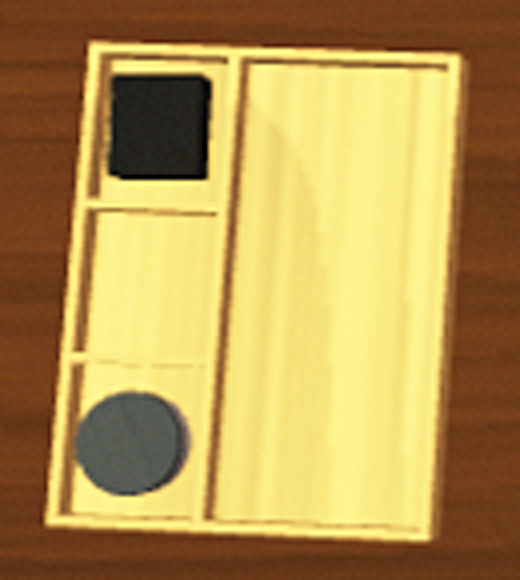

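```bash
cat > h.py <<'E'
import numpy as np
from plant import *
def bp(c,u,v,z,R=None,t=None):
    R=np.array(c["R"]);t=np.array(c["t"])
    d=R.T@np.array([(u-c["cx"])/c["fx"],(v-c["cy"])/c["fy"],1]);o=-R.T@t
    return o+d*(z-o[2])/d[2]
def proj(c,X):
    p=np.array(c["R"])@X+np.array(c["t"]);return c["fx"]*p[0]/p[2]+c["cx"],c["fy"]*p[1]/p[2]+c["cy"]
E
python3 - <<'E'
from h import *
np.set_printoptions(precision=4,suppress=True)
c=camera("top");s=camera("scene")
def show(n,cam,pts,sc,off,z):
    P=np.array([bp(cam,off[0]+(u+.5)/sc-.5,off[1]+(v+.5)/sc-.5,z) for u,v in pts])
    print(n,P.mean(0));
    for i in range(4):
        d=P[(i+1)%4]-P[i];print("  ",P[i],np.linalg.norm(d),np.arctan2(d[1],d[0]))
show("stand",c,[(138,207),(515,325),(483,457),(100,333)],4.5,(350,185),.095)
show("rasp",c,[(355,265),(382,273),(360,343),(333,336)],4.5,(350,185),.188)
show("tray",c,[(90,42),(463,56),(433,540),(47,524)],4,(125,195),.024)
show("standS",s,[(260,198),(308,172),(520,322),(428,370)],3.7,(150,125),.095)
show("raspS",s,[(337,112),(388,97),(398,112),(345,127)],3.7,(150,125),.188)
E
```

```text
stand [ 0.5409 -0.2262  0.095 ]
   [ 0.5937 -0.1572  0.095 ] 0.1631336793533939 -1.8944291139204081
   [ 0.5419 -0.3118  0.095 ] 0.05676729357509343 2.8553923241185064
   [ 0.4874 -0.2958  0.095 ] 0.1648315424215926 1.2415421022198698
   [ 0.5407 -0.1398  0.095 ] 0.05580259252177841 -0.3159415916305289
rasp [ 0.5408 -0.2256  0.188 ]
   [ 0.5554 -0.2253  0.188 ] 0.01027756305995786 -1.8790012770289304
   [ 0.5523 -0.2351  0.188 ] 0.02746236312681454 2.7992794129072553
   [ 0.5264 -0.2259  0.188 ] 0.010142358235418314 1.3001623210170579
   [ 0.5291 -0.2161  0.188 ] 0.027838688103200386 -0.33673567905490226
tray [0.5371 0.2285 0.024 ]
   [0.6668 0.3212 0.024 ] 0.1973214771607116 -1.6243264617137054
   [0.6562 0.1242 0.024 ] 0.24876461335230984 3.0943174359592107
   [0.4077 0.1359 0.024 ] 0.19693349858793172 1.5214949340185586
   [0.4175 0.3326 0.024 ] 0.24960010952553527 -0.045734661497552766
standS [ 0.5421 -0.2287  0.095 ]
   [ 0.5364 -0.3126  0.095 ] 0.031704018070250875 2.938447799266666
   [ 0.5054 -0.3062  0.095 ] 0.1694197528327191 1.3810691158888453
   [ 0.5373 -0.1398  0.095 ] 0.05462734653423513 -0.3038488907437167
   [ 0.5894 -0.1561  0.095 ] 0.16517390004802263 -1.8976013836810046
raspS [ 0.5378 -0.2248  0.188 ]
   [ 0.5459 -0.2367  0.188 ] 0.026126051948317873 2.6426500336805123
   [ 0.5229 -0.2242  0.188 ] 0.013464614817846374 1.0513590363527516
   [ 0.5296 -0.2125  0.188 ] 0.02672739636175277 -0.5199436316006137
   [ 0.5528 -0.2258  0.188 ] 0.012929921975508175 -2.1371829080543887
```

```bash
python3 - <<'E'
from h import *
np.set_printoptions(precision=4,suppress=True)
c=camera("top");s=camera("scene");w=camera("wrist")
print(w["T_tool_cam"],w["fx"]); import cv2; cv2.imwrite("pics/w0.png",w["img"])
f=lambda u,v:(150+u/3.7,125+v/3.7)
g=lambda u,v:(350+u/4.5,185+v/4.5)
def tri(a,b):
    A=[]
    for cam,p in((c,a),(s,b)):
        P=np.hstack([np.array(cam["R"]),np.array(cam["t"])[:,None]]);x=(p[0]-cam["cx"])/cam["fx"];y=(p[1]-cam["cy"])/cam["fy"]
        A+= [x*P[2]-P[0],y*P[2]-P[1]]
    v=np.linalg.svd(A)[2][-1];return v[:3]/v[3]
print("bigfoot",bp(c,*g(325,128),0),bp(s,*f(190,498),0))
print("bigtop",tri((467,168),f(98,104)))
print("smallfoot",bp(c,*g(200,140),0),bp(s,*f(318,543),0)); print("smalltop",tri(g(250,70),f(283,345)))
print("bluetop",tri(g(670,483),f(270,50)))
print("burn",tri(g(203,268),f(432,218)),"brush",tri(g(467,362),f(314,130)))
E
```

```text
[[ 1.     -0.0006  0.0009  0.0001]
 [ 0.0003  0.961   0.2767 -0.0712]
 [-0.0011 -0.2767  0.961  -0.1463]
 [ 0.      0.      0.      1.    ]] 357.31104275558545
bigfoot [ 0.6452 -0.2584  0.    ] [ 0.6608 -0.2656 -0.    ]
bigtop [ 0.6603 -0.2701  0.2501]
smallfoot [ 0.6403 -0.1995  0.    ] [ 0.6471 -0.1903  0.    ]
smalltop [ 0.6415 -0.1986  0.1297]
bluetop [ 0.4736 -0.3551  0.1361]
burn [ 0.5575 -0.1733  0.1592] brush [ 0.522  -0.278   0.1443]
```

View pics/w0.png

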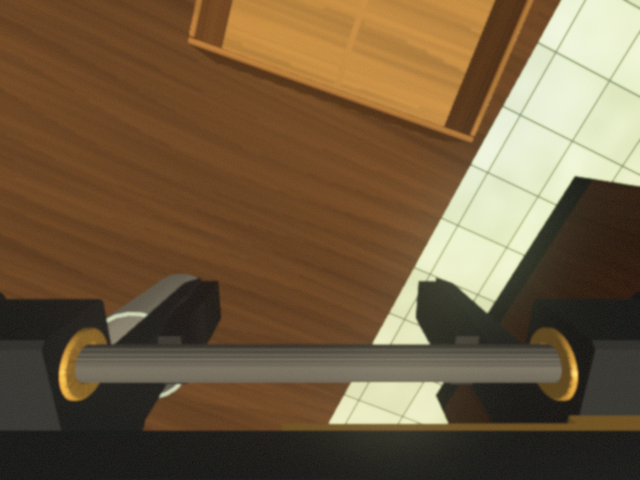

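```bash
cat >> h.py <<'E'
from scipy.spatial.transform import Rotation as Ro
def rot(q): return Ro.from_quat([q[1],q[2],q[3],q[0]]).as_matrix()
def pose(yaw,lean):
    # tool x at azimuth yaw; lean>0: body to tool +y side (approach toward -y of the down pose)
    x=np.array([np.cos(yaw),np.sin(yaw),0]);n=np.array([-np.sin(yaw),np.cos(yaw),0])
    z=np.sin(lean)*n-np.cos(lean)*np.array([0,0,1]);return np.stack([x,np.cross(z,x),z],1)
def delta(p,R,note=""):
    s=observe();R0=rot(s["eef_rot"]);t=R0.T@(np.array(p)-s["eef_pos"]);w=Ro.from_matrix(R0.T@R).as_rotvec()
    print(note,"t",np.round(t/.05,2),"w",np.round(w,3),"|t|mm",round(1000*np.linalg.norm(t)),"|w|",round(np.degrees(np.linalg.norm(w)),1), "time",round(s["time_s"],2))
def st():
    s=observe();print("t",round(s["time_s"],2),"p",np.round(s["eef_pos"],4),"F",np.round(s["force"],1),"w",round(s["width"],4),"j",np.round(s["joints"],2),"R",np.round(rot(s["eef_rot"]),3).tolist())
G=np.array([.540,-.2258,.145]);YS=-.32
E
python3 - <<'E'
from h import *
R=pose(YS,np.radians(50))
delta([.40,-.42,.36],pose(YS-.3,0),"mid")
delta(G+.004*R[:,2]+[0,0,.17],R,"A")
E
```

```text
mid t [-2.58 -3.93 -2.43] w [-0.     0.001 -0.535] |t|mm 265 |w| 30.7 time 0.35
A t [-5.05 -8.1  -1.48] w [ 0.82  -0.363 -0.78 ] |t|mm 483 |w| 68.1 time 0.35
```

```bash
python3 -m inch '[{"grip":-1,"tx":0,"ty":0,"tz":-1.2},{"grip":-1,"tx":-0.6,"ty":-0.9,"tz":-2.43,"wz":-0.18},{"grip":-1,"tx":-1.3,"ty":-1.9,"tz":-2.43,"wz":-0.36},{"grip":-1,"tx":-1.9,"ty":-2.9,"tz":-2.43,"wz":-0.53},{"grip":-1,"tx":-2.58,"ty":-3.93,"tz":-2.43,"wz":-0.535}]'; python3 - <<'E'
from h import *
st()
R=pose(YS,np.radians(50))
delta(G+.004*R[:,2]+[0,0,.17],R,"A")
E
```

```text
t 0.35 p [ 0.2726 -0.6173  0.2384] F [0.1 1.3 0.3] w 0.0883 j [-1.19  0.26  1.6  -0.    1.27 -0.04] R [[0.404, -0.915, -0.0], [-0.915, -0.404, 0.0], [-0.001, -0.0, -1.0]]
A t [-5.05 -8.1  -1.48] w [ 0.82  -0.363 -0.78 ] |t|mm 483 |w| 68.1 time 0.35invalid input
```

```bash
python3 -m inch '[{"grip":-1,"tx":0,"ty":0,"tz":-1.2,"wx":0,"wy":0,"wz":0},{"grip":-1,"tx":-0.6,"ty":-0.9,"tz":-2.43,"wx":0,"wy":0,"wz":-0.18},{"grip":-1,"tx":-1.3,"ty":-1.9,"tz":-2.43,"wx":0,"wy":0,"wz":-0.36},{"grip":-1,"tx":-1.9,"ty":-2.9,"tz":-2.43,"wx":0,"wy":0,"wz":-0.53},{"grip":-1,"tx":-2.58,"ty":-3.93,"tz":-2.43,"wx":0,"wy":0,"wz":-0.53}]'; python3 - <<'E'
from h import *
st()
R=pose(YS,np.radians(50))
delta(G+.004*R[:,2]+[0,0,.17],R,"A")
E
```

```text
time_s: 0.98
eef_pos: [0.3971, -0.425, 0.361]
eef_rot: [0.0, 0.952, -0.307, 0.001]
force: [1.5, -0.6, -0.4]
width: 0.0879
t 0.97 p [ 0.3971 -0.425   0.361 ] F [ 1.5 -0.6 -0.4] w 0.0879 j [-0.86  0.03  1.64  0.    1.46 -0.24] R [[0.811, -0.585, 0.001], [-0.585, -0.811, -0.001], [0.002, 0.0, -1.0]]
A t [-0.03 -4.96  0.97] w [ 0.866 -0.134 -0.284] |t|mm 253 |w| 52.8 time 0.97
```

```bash
python3 -m inch '[{"grip":-0.4,"tx":0,"ty":-1,"tz":0,"wx":0.17,"wy":-0.03,"wz":-0.06},{"grip":-0.4,"tx":0,"ty":-2,"tz":0.2,"wx":0.35,"wy":-0.05,"wz":-0.11},{"grip":-0.4,"tx":0,"ty":-3,"tz":0.5,"wx":0.52,"wy":-0.08,"wz":-0.17},{"grip":-0.4,"tx":0,"ty":-4,"tz":0.8,"wx":0.69,"wy":-0.11,"wz":-0.23},{"grip":-0.4,"tx":0,"ty":-4.96,"tz":0.97,"wx":0.866,"wy":-0.134,"wz":-0.284}]'; python3 - <<'E'
from h import *
st()
R=pose(YS,np.radians(50))
delta(G+.004*R[:,2]+[0,0,.17],R,"A")
delta(G+.004*R[:,2]+[0,0,.08],R,"B")
E
```

```text
time_s: 1.6
eef_pos: [0.5421, -0.2246, 0.3118]
eef_rot: [-0.419, 0.894, -0.144, 0.068]
force: [-0.2, -0.1, -0.5]
width: 0.0618
t 1.6 p [ 0.5421 -0.2246  0.3118] F [-0.2 -0.1 -0.5] w 0.0618 j [-0.84  0.27  1.69  0.74  1.68 -0.63] R [[0.949, -0.2, 0.242], [-0.314, -0.607, 0.73], [0.001, -0.769, -0.639]]
A t [-0.03 -0.03  0.01] w [-0.005 -0.     0.001] |t|mm 2 |w| 0.3 time 1.6
B t [-0.03  1.36  1.16] w [-0.005 -0.     0.001] |t|mm 89 |w| 0.3 time 1.6
```

```bash
python3 -m inch '[{"grip":-0.3,"tx":-0.03,"ty":0.6,"tz":0.5,"wx":0,"wy":0,"wz":0},{"grip":-0.3,"tx":-0.03,"ty":1.36,"tz":1.16,"wx":0,"wy":0,"wz":0},{"grip":-0.3,"tx":-0.03,"ty":1.36,"tz":1.16,"wx":0,"wy":0,"wz":0}]'; python3 - <<'E'
from h import *
import cv2
st()
for n in("scene","top"):
    c=camera(n);i=c["img"]
    i=i[90:290,140:340] if n=="scene" else i[150:330,330:540]
    cv2.imwrite(f"pics/{n}1.png",cv2.resize(i,None,fx=2.8,fy=2.8,interpolation=cv2.INTER_CUBIC))
w=camera("wrist");cv2.imwrite("pics/w1.png",w["img"])
R=pose(YS,np.radians(50))
delta(G+.004*R[:,2],R,"G")
E
```

```text
time_s: 1.98
eef_pos: [0.5381, -0.2223, 0.2184]
eef_rot: [-0.42, 0.894, -0.146, 0.063]
force: [-0.5, -0.0, 0.5]
width: 0.0574
t 1.98 p [ 0.5381 -0.2223  0.2184] F [-0.5 -0.   0.5] w 0.0574 j [-0.84  0.35  1.77  0.73  1.57 -0.73] R [[0.949, -0.209, 0.236], [-0.315, -0.605, 0.731], [-0.01, -0.769, -0.64]]
G t [-0.01  1.23  1.08] w [ 0.    -0.002  0.   ] |t|mm 82 |w| 0.1 time 2.12
```

View pics/scene1.png

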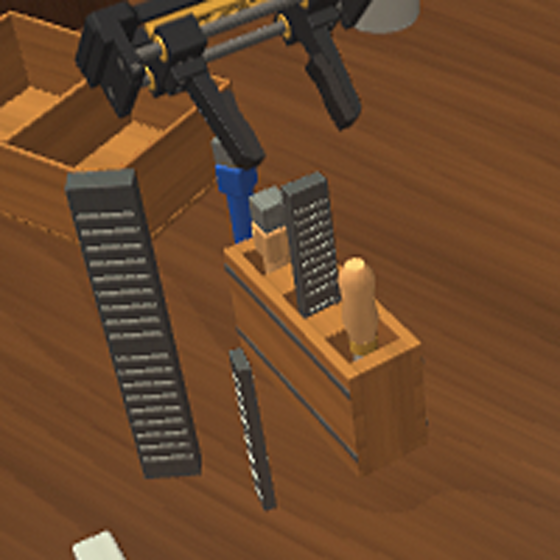

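View pics/top1.png

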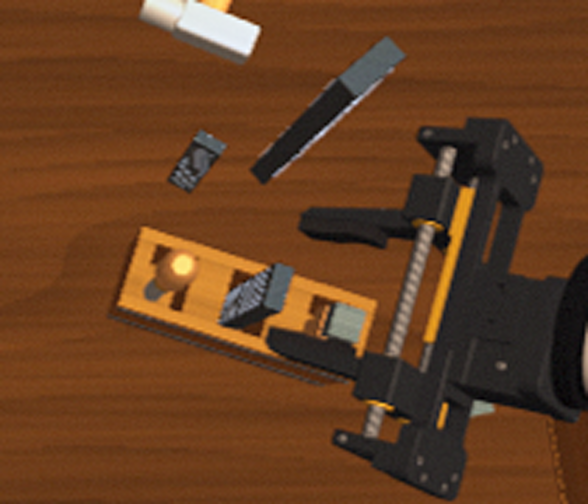

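View pics/w1.png

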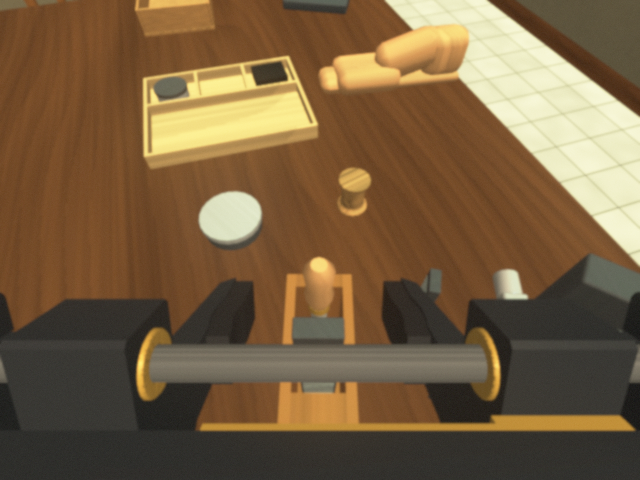

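```bash
python3 -m inch '[{"grip":-0.3,"tx":0,"ty":0.4,"tz":0.35,"wx":0,"wy":0,"wz":0},{"grip":-0.3,"tx":0,"ty":0.8,"tz":0.7,"wx":0,"wy":0,"wz":0},{"grip":-0.3,"tx":0,"ty":1.23,"tz":1.08,"wx":0,"wy":0,"wz":0},{"grip":-0.3,"tx":0,"ty":1.23,"tz":1.08,"wx":0,"wy":0,"wz":0}]'; python3 - <<'E'
from h import *
import cv2
st()
for n in("scene","top"):
    c=camera(n);i=c["img"]
    i=i[120:270,180:340] if n=="scene" else i[180:310,360:520]
    cv2.imwrite(f"pics/{n}2.png",cv2.resize(i,None,fx=4,fy=4,interpolation=cv2.INTER_CUBIC))
w=camera("wrist");cv2.imwrite("pics/w2.png",w["img"][200:,150:500])
R=pose(YS,np.radians(50))
delta(G+.004*R[:,2],R,"G")
E
```

```text
time_s: 2.62
eef_pos: [0.5387, -0.2204, 0.1367]
eef_rot: [-0.419, 0.894, -0.146, 0.064]
force: [-0.4, 0.6, 0.4]
width: 0.0572
t 2.62 p [ 0.5387 -0.2204  0.1367] F [-0.4  0.6  0.4] w 0.0572 j [-0.84  0.44  1.82  0.73  1.46 -0.82] R [[0.949, -0.208, 0.237], [-0.315, -0.605, 0.731], [-0.008, -0.768, -0.64]]
G t [ 0.01 -0.02 -0.03] w [-0.001  0.    -0.002] |t|mm 2 |w| 0.1 time 2.77
```

View pics/scene2.png

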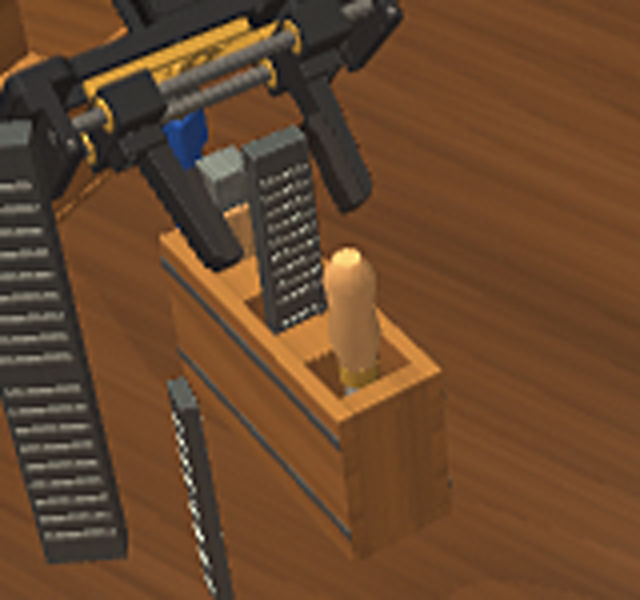

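View pics/top2.png

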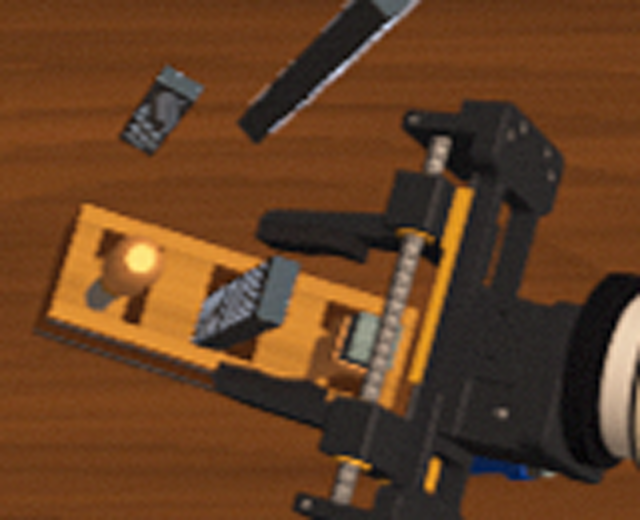

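View pics/w2.png

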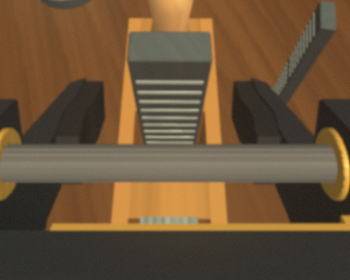

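```bash
python3 - <<'E'
from h import *
c=camera("top");s=camera("scene")
for X in(G,observe()["eef_pos"]):
    u,v=proj(c,X);a,b=proj(s,X);print("top",(u-360)*4,(v-180)*4,"scene",(a-180)*4,(b-120)*4)
E
```

```text
top 254.41317358187916 301.9655864857291 scene 280.54766951110037 217.94697608637375
top 245.66933849963925 300.5922338491787 scene 285.00330427973074 227.69463121744957
```

```bash
python3 -m inch '[{"grip":0.2,"tx":0,"ty":0,"tz":-0.04,"wx":0,"wy":0,"wz":0},{"grip":1,"tx":0,"ty":0,"tz":-0.04,"wx":0,"wy":0,"wz":0},{"grip":1,"tx":0,"ty":0,"tz":-0.04,"wx":0,"wy":0,"wz":0},{"grip":1,"tx":0,"ty":0,"tz":-0.04,"wx":0,"wy":0,"wz":0},{"grip":1,"tx":0,"ty":0,"tz":-0.04,"wx":0,"wy":0,"wz":0}]' 50; python3 - <<'E'
from h import *
st()
E
```

```text
time_s: 3.5
eef_pos: [0.5402, -0.2238, 0.1421]
eef_rot: [-0.418, 0.894, -0.145, 0.067]
force: [0.1, -0.5, 1.4]
width: 0.027
t 3.5 p [ 0.5402 -0.2238  0.1421] F [ 0.1 -0.5  1.4] w 0.027 j [-0.84  0.44  1.81  0.73  1.46 -0.82] R [[0.949, -0.203, 0.241], [-0.315, -0.609, 0.728], [-0.001, -0.767, -0.642]]
```

```bash
python3 -m inch '[{"grip":1,"tx":0,"ty":-0.08,"tz":-0.06,"wx":0,"wy":0,"wz":0},{"grip":1,"tx":0,"ty":-0.23,"tz":-0.19,"wx":0,"wy":0,"wz":0},{"grip":1,"tx":0,"ty":-0.46,"tz":-0.39,"wx":0,"wy":0,"wz":0},{"grip":1,"tx":0,"ty":-0.46,"tz":-0.39,"wx":0,"wy":0,"wz":0}]'; python3 - <<'E'
from h import *
import cv2
st()
c=camera("scene");i=c["img"][120:270,180:340]
cv2.imwrite("pics/scene3.png",cv2.resize(i,None,fx=3,fy=3,interpolation=cv2.INTER_CUBIC))
E
```

```text
time_s: 4.0
eef_pos: [0.5408, -0.2247, 0.1739]
eef_rot: [-0.417, 0.895, -0.144, 0.068]
force: [0.8, -0.6, -2.6]
width: 0.0272
t 4.0 p [ 0.5408 -0.2247  0.1739] F [ 0.8 -0.6 -2.6] w 0.0272 j [-0.84  0.4   1.8   0.73  1.5  -0.79] R [[0.949, -0.202, 0.243], [-0.315, -0.611, 0.726], [0.002, -0.765, -0.644]]
```

View pics/scene3.png

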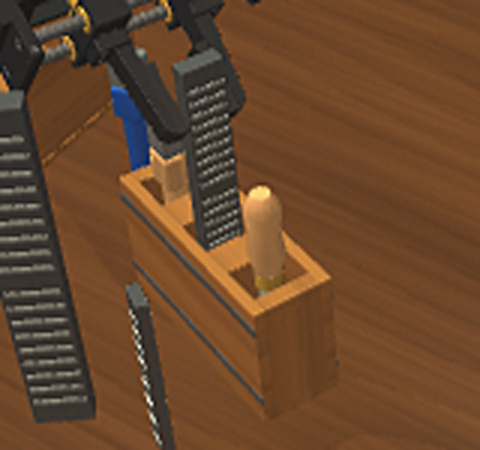

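Rasp has risen (its weight of ~2.6 N shows), block still. Lift further.

```bash
python3 -m inch '[{"grip":1,"tx":0,"ty":-0.4,"tz":-0.33,"wx":0,"wy":0,"wz":0},{"grip":1,"tx":0,"ty":-0.95,"tz":-0.8,"wx":0,"wy":0,"wz":0},{"grip":1,"tx":0,"ty":-1.5,"tz":-1.27,"wx":0,"wy":0,"wz":0},{"grip":1,"tx":0,"ty":-2.1,"tz":-1.77,"wx":0,"wy":0,"wz":0},{"grip":1,"tx":0,"ty":-2.6,"tz":-2.18,"wx":0,"wy":0,"wz":0}]'; python3 - <<'E'
from h import *
import cv2
st()
c=camera("scene");cv2.imwrite("pics/scene4.png",c["img"][:300,100:500])
E
```

```text
time_s: 4.68
eef_pos: [0.5401, -0.2238, 0.3449]
eef_rot: [-0.417, 0.895, -0.144, 0.068]
force: [0.6, 0.0, -3.3]
width: 0.0268
t 4.67 p [ 0.5401 -0.2238  0.3449] F [ 0.6  0.  -3.3] w 0.0268 j [-0.84  0.24  1.66  0.74  1.72 -0.59] R [[0.949, -0.202, 0.241], [-0.315, -0.61, 0.727], [0.0, -0.766, -0.643]]
```

View pics/scene4.png

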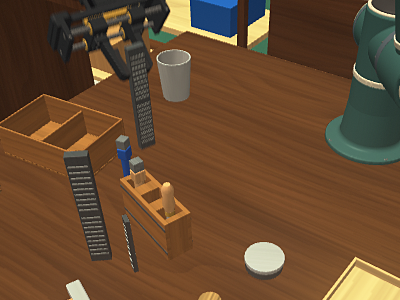

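```bash
python3 - <<'E'
from h import *
delta([.54,-.05,.34],pose(.35,np.radians(35)),"M1")
E
```

```text
M1 t [-1.12 -1.98  2.65] w [-0.248 -0.459 -0.491] |t|mm 175 |w| 41.0 time 4.72
```

```bash
python3 -m inch '[{"grip":1,"tx":-0.15,"ty":-0.3,"tz":0.4,"wx":-0.03,"wy":-0.06,"wz":-0.06},{"grip":1,"tx":-0.4,"ty":-0.7,"tz":0.95,"wx":-0.09,"wy":-0.16,"wz":-0.17},{"grip":1,"tx":-0.65,"ty":-1.15,"tz":1.5,"wx":-0.14,"wy":-0.26,"wz":-0.28},{"grip":1,"tx":-0.9,"ty":-1.6,"tz":2.1,"wx":-0.2,"wy":-0.36,"wz":-0.39},{"grip":1,"tx":-1.12,"ty":-1.98,"tz":2.65,"wx":-0.248,"wy":-0.459,"wz":-0.491}]'; python3 - <<'E'
from h import *
st()
delta([.52,.1,.3],pose(.95,np.radians(20)),"M2")
E
```

```text
time_s: 5.35
eef_pos: [0.5389, -0.0483, 0.3331]
eef_rot: [-0.298, 0.938, 0.167, -0.056]
force: [-0.8, 0.3, -4.1]
width: 0.0273
t 5.35 p [ 0.5389 -0.0483  0.3331] F [-0.8  0.3 -4.1] w 0.0273 j [-0.4   0.2   1.62  0.44  1.76 -0.77] R [[0.938, 0.28, -0.205], [0.347, -0.767, 0.541], [-0.006, -0.578, -0.816]]
M2 t [ 0.68 -2.    2.22] w [-0.261 -0.273 -0.532] |t|mm 153 |w| 37.4 time 5.35
```

```bash
python3 -m inch '[{"grip":1,"tx":0.1,"ty":-0.35,"tz":0.4,"wx":-0.05,"wy":-0.05,"wz":-0.1},{"grip":1,"tx":0.25,"ty":-0.75,"tz":0.85,"wx":-0.1,"wy":-0.11,"wz":-0.21},{"grip":1,"tx":0.4,"ty":-1.2,"tz":1.3,"wx":-0.15,"wy":-0.16,"wz":-0.32},{"grip":1,"tx":0.55,"ty":-1.6,"tz":1.8,"wx":-0.21,"wy":-0.22,"wz":-0.43},{"grip":1,"tx":0.68,"ty":-2.0,"tz":2.2,"wx":-0.261,"wy":-0.273,"wz":-0.532}]'; python3 - <<'E'
from h import *
st()
delta([.515,.192,.25],pose(1.523,0),"M3")
E
```

```text
time_s: 5.98
eef_pos: [0.5203, 0.0999, 0.3004]
eef_rot: [-0.155, 0.876, 0.45, -0.08]
force: [0.6, -0.7, -3.3]
width: 0.0272
t 5.97 p [0.5203 0.0999 0.3004] F [ 0.6 -0.7 -3.3] w 0.0272 j [ 0.01  0.13  1.69  0.2   1.61 -0.96] R [[0.582, 0.764, -0.279], [0.813, -0.547, 0.2], [0.0, -0.343, -0.939]]
M3 t [ 1.44 -0.74  1.34] w [-0.341 -0.1   -0.567] |t|mm 105 |w| 38.3 time 5.97
```

```bash
python3 -m inch '[{"grip":1,"tx":0.3,"ty":-0.15,"tz":0.2,"wx":-0.06,"wy":-0.02,"wz":-0.11},{"grip":1,"tx":0.6,"ty":-0.3,"tz":0.5,"wx":-0.13,"wy":-0.04,"wz":-0.22},{"grip":1,"tx":0.9,"ty":-0.45,"tz":0.8,"wx":-0.2,"wy":-0.06,"wz":-0.34},{"grip":1,"tx":1.2,"ty":-0.6,"tz":1.1,"wx":-0.27,"wy":-0.08,"wz":-0.45},{"grip":1,"tx":1.44,"ty":-0.74,"tz":1.34,"wx":-0.341,"wy":-0.1,"wz":-0.567}]'; python3 - <<'E'
from h import *
import cv2
st()
delta([.515,.192,.15],pose(1.523,0),"M4")
for n in("scene","top"):
    c=camera(n);i=c["img"]
    i=i[160:460,300:640] if n=="scene" else i[150:380,80:380]
    cv2.imwrite(f"pics/{n}5.png",cv2.resize(i,None,fx=2,fy=2,interpolation=cv2.INTER_CUBIC))
E
```

```text
time_s: 6.6
eef_pos: [0.5151, 0.1916, 0.2498]
eef_rot: [-0.0, 0.724, 0.69, 0.0]
force: [0.0, -1.3, -3.3]
width: 0.0269
t 6.6 p [0.5151 0.1916 0.2498] F [ 0.  -1.3 -3.3] w 0.0269 j [ 0.31  0.02  1.86  0.    1.26 -1.21] R [[0.049, 0.999, 0.0], [0.999, -0.049, 0.001], [0.001, 0.0, -1.0]]
M4 t [ 0.01 -0.    2.  ] w [ 0.    -0.001 -0.001] |t|mm 100 |w| 0.1 time 6.6
```

View pics/scene5.png

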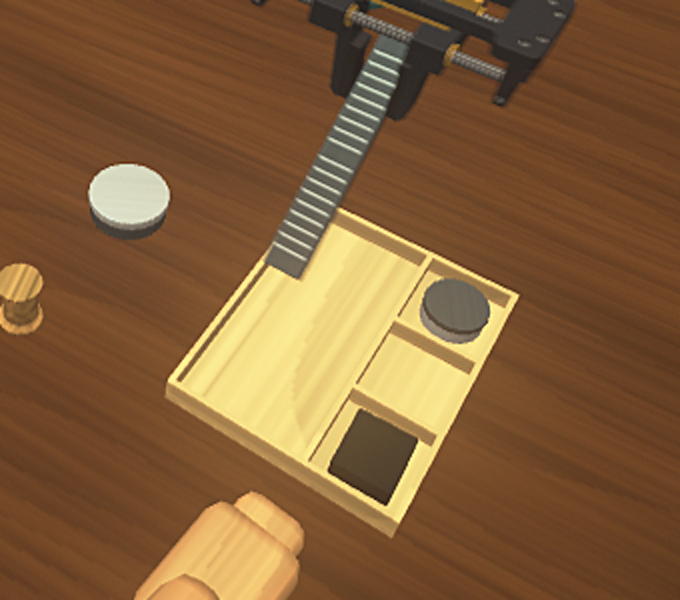

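View pics/top5.png

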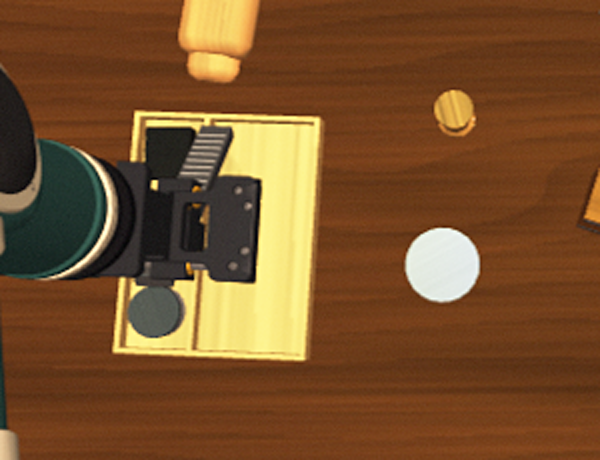

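```bash
python3 - <<'E'
from h import *
c=camera("top");s=camera("scene")
A=[]
for cam,p in((c,(190.5,213.5)),(s,(443,294))):
    P=np.hstack([np.array(cam["R"]),np.array(cam["t"])[:,None]]);x=(p[0]-cam["cx"])/cam["fx"];y=(p[1]-cam["cy"])/cam["fy"];A+=[x*P[2]-P[0],y*P[2]-P[1]]
v=np.linalg.svd(A)[2][-1];print(v[:3]/v[3])
E
python3 -m inch '[{"grip":1,"tx":0,"ty":0,"tz":0.6,"wx":0,"wy":0,"wz":0},{"grip":1,"tx":0,"ty":0,"tz":1.3,"wx":0,"wy":0,"wz":0},{"grip":1,"tx":0,"ty":0,"tz":2,"wx":0,"wy":0,"wz":0},{"grip":1,"tx":0,"ty":0,"tz":2.4,"wx":0,"wy":0,"wz":0},{"grip":1,"tx":0,"ty":0,"tz":2.6,"wx":0,"wy":0,"wz":0}]'
python3 - <<'E'
from h import *
import cv2
st()
for n in("scene","top"):
    c=camera(n);i=c["img"]
    i=i[210:440,350:580] if n=="scene" else i[190:350,120:260]
    cv2.imwrite(f"pics/{n}6.png",cv2.resize(i,None,fx=2.5,fy=2.5,interpolation=cv2.INTER_CUBIC))
E
```

```text
[0.6158695  0.18504797 0.16589247]
time_s: 7.42
eef_pos: [0.5163, 0.1895, 0.1191]
eef_rot: [-0.001, 0.726, 0.687, -0.001]
force: [0.2, 0.5, -2.7]
width: 0.0272
t 7.42 p [0.5163 0.1895 0.1191] F [ 0.2  0.5 -2.7] w 0.0272 j [ 0.31  0.14  1.99  0.    1.02 -1.21] R [[0.055, 0.998, -0.002], [0.998, -0.055, 0.0], [0.0, -0.002, -1.0]]
```

View pics/scene6.png

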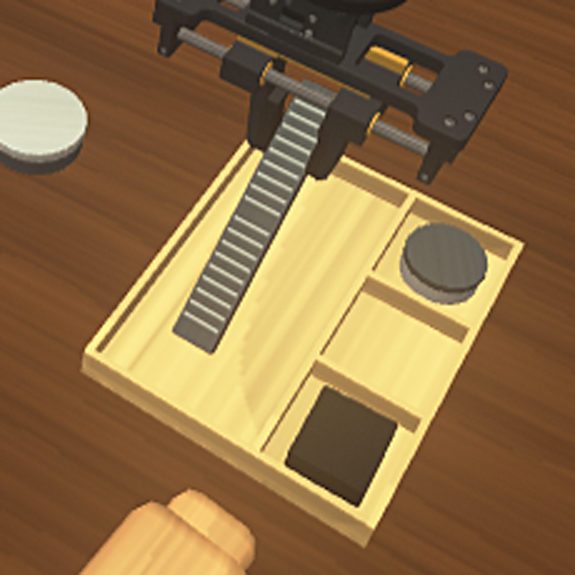

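View pics/top6.png

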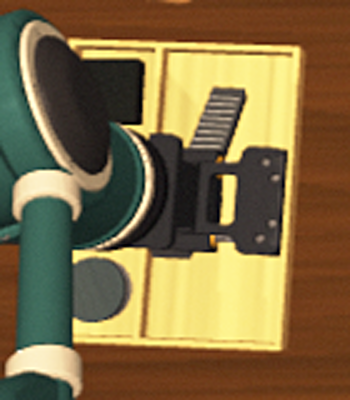

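```bash
python3 -m inch '[{"grip":1,"tx":0,"ty":0,"tz":0.2,"wx":0,"wy":0,"wz":0},{"grip":1,"tx":0,"ty":0,"tz":0.38,"wx":0,"wy":0,"wz":0},{"grip":1,"tx":0,"ty":0,"tz":0.42,"wx":0,"wy":0,"wz":0},{"grip":1,"tx":0,"ty":0,"tz":0.45,"wx":0,"wy":0,"wz":0},{"grip":1,"tx":0,"ty":0,"tz":0.45,"wx":0,"wy":0,"wz":0}]'
```

```text
time_s: 8.15
eef_pos: [0.5167, 0.1908, 0.0979]
eef_rot: [0.0, 0.725, 0.688, 0.001]
force: [-0.1, -0.9, -1.9]
width: 0.0274
```

```bash
python3 -m inch '[{"grip":1,"tx":0,"ty":0,"tz":0.03,"wx":0,"wy":0,"wz":0},{"grip":1,"tx":0,"ty":0,"tz":0.06,"wx":0,"wy":0,"wz":0},{"grip":1,"tx":0,"ty":0,"tz":0.06,"wx":0,"wy":0,"wz":0}]'
```

```text
time_s: 8.52
eef_pos: [0.5166, 0.1909, 0.0951]
eef_rot: [0.0, 0.725, 0.688, 0.001]
force: [-1.8, 0.2, 0.0]
width: 0.027
```

```bash
python3 -m inch '[{"grip":1,"tx":0,"ty":0,"tz":0.02,"wx":0,"wy":0,"wz":0},{"grip":1,"tx":0,"ty":-0.06,"tz":0.08,"wx":0,"wy":0,"wz":0},{"grip":1,"tx":0,"ty":-0.12,"tz":0.16,"wx":0,"wy":0,"wz":0},{"grip":1,"tx":0,"ty":-0.18,"tz":0.24,"wx":0,"wy":0,"wz":0},{"grip":1,"tx":0,"ty":-0.22,"tz":0.31,"wx":0,"wy":0,"wz":0}]' 12; python3 - <<'E'
from h import *
import cv2
st()
for n in("scene",):
    c=camera(n);i=c["img"]
    i=i[210:440,350:580]
    cv2.imwrite(f"pics/{n}7.png",cv2.resize(i,None,fx=2.5,fy=2.5,interpolation=cv2.INTER_CUBIC))
E
```

```text
time_s: 9.15
eef_pos: [0.505, 0.1913, 0.0787]
eef_rot: [-0.0, 0.725, 0.688, 0.0]
force: [-1.4, 0.3, 1.1]
width: 0.028
t 9.15 p [0.505  0.1913 0.0787] F [-1.4  0.3  1.1] w 0.028 j [ 0.32  0.17  2.04  0.    0.93 -1.2 ] R [[0.052, 0.999, -0.0], [0.999, -0.052, 0.0], [0.0, -0.0, -1.0]]
```

View pics/scene7.png

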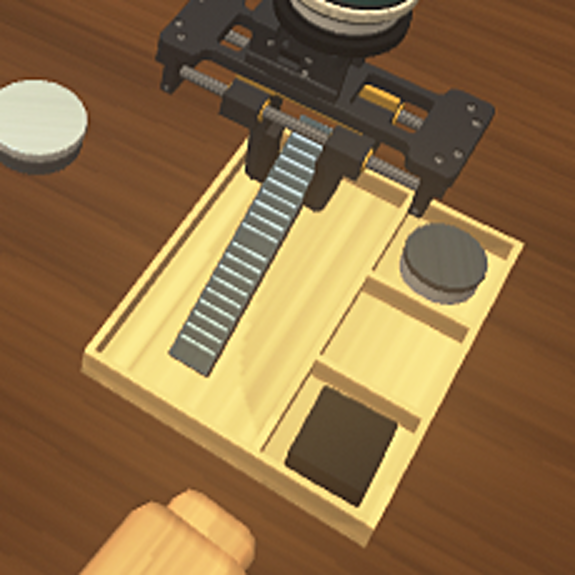

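```bash
python3 -m inch '[{"grip":1,"tx":0,"ty":-0.07,"tz":0.13,"wx":0,"wy":0,"wz":0},{"grip":1,"tx":0,"ty":-0.13,"tz":0.26,"wx":0,"wy":0,"wz":0},{"grip":1,"tx":0,"ty":-0.2,"tz":0.4,"wx":0,"wy":0,"wz":0},{"grip":1,"tx":0,"ty":-0.26,"tz":0.54,"wx":0,"wy":0,"wz":0},{"grip":1,"tx":0,"ty":-0.31,"tz":0.69,"wx":0,"wy":0,"wz":0}]'; python3 -m inch '[{"grip":1,"tx":0,"ty":-0.03,"tz":0.12,"wx":0,"wy":0,"wz":0},{"grip":1,"tx":0,"ty":-0.06,"tz":0.25,"wx":0,"wy":0,"wz":0},{"grip":1,"tx":0,"ty":-0.08,"tz":0.38,"wx":0,"wy":0,"wz":0},{"grip":1,"tx":0,"ty":-0.09,"tz":0.45,"wx":0,"wy":0,"wz":0},{"grip":1,"tx":0,"ty":-0.09,"tz":0.45,"wx":0,"wy":0,"wz":0}]'; python3 - <<'E'
from h import *
import cv2
st()
for n in("scene",):
    c=camera(n);i=c["img"]
    i=i[210:440,350:580]
    cv2.imwrite(f"pics/{n}8.png",cv2.resize(i,None,fx=2.5,fy=2.5,interpolation=cv2.INTER_CUBIC))
E
```

```text
time_s: 9.82
eef_pos: [0.4898, 0.1921, 0.0442]
eef_rot: [-0.0, 0.725, 0.688, 0.0]
force: [-1.0, -0.8, -1.1]
width: 0.0275
time_s: 10.45
eef_pos: [0.4856, 0.1923, 0.022]
eef_rot: [-0.0, 0.725, 0.688, 0.0]
force: [-1.2, 0.9, -1.8]
width: 0.0278
t 10.45 p [0.4856 0.1923 0.022 ] F [-1.2  0.9 -1.8] w 0.0278 j [ 0.33  0.22  2.11  0.    0.81 -1.19] R [[0.052, 0.999, 0.0], [0.999, -0.052, 0.0], [0.0, 0.0, -1.0]]
```

View pics/scene8.png

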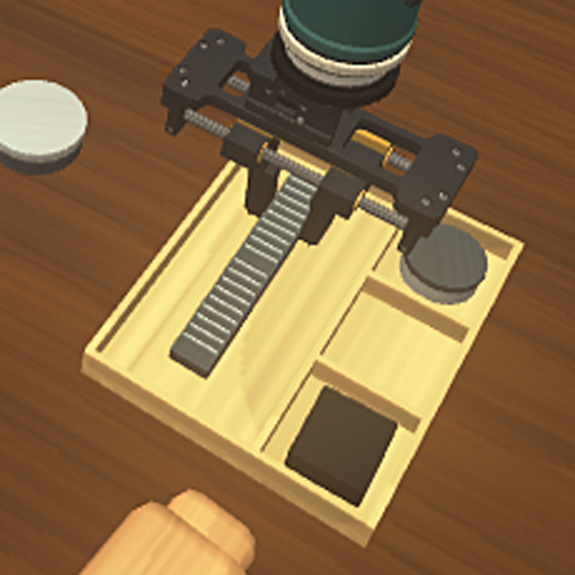

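```bash
python3 -m inch '[{"grip":1,"tx":0,"ty":-0.005,"tz":0.06,"wx":0,"wy":0,"wz":0},{"grip":1,"tx":0,"ty":-0.01,"tz":0.12,"wx":0,"wy":0,"wz":0},{"grip":1,"tx":0,"ty":-0.01,"tz":0.16,"wx":0,"wy":0,"wz":0},{"grip":1,"tx":0,"ty":-0.01,"tz":0.2,"wx":0,"wy":0,"wz":0},{"grip":1,"tx":0,"ty":-0.01,"tz":0.2,"wx":0,"wy":0,"wz":0}]'
```

```text
time_s: 11.12
eef_pos: [0.4851, 0.1924, 0.0121]
eef_rot: [-0.0, 0.725, 0.688, 0.0]
force: [-0.5, 0.3, -1.6]
width: 0.0275
```

```bash
python3 -m inch '[{"grip":1,"tx":0,"ty":0,"tz":0.02,"wx":0,"wy":0,"wz":0},{"grip":1,"tx":0,"ty":0,"tz":0.04,"wx":0,"wy":0,"wz":0},{"grip":1,"tx":0,"ty":0,"tz":0.04,"wx":0,"wy":0,"wz":0}]';python3 -m inch '[{"grip":1,"tx":0,"ty":0,"tz":0.02,"wx":0,"wy":0,"wz":0},{"grip":1,"tx":0,"ty":0,"tz":0.02,"wx":0,"wy":0,"wz":0}]'
```

```text
time_s: 11.5
eef_pos: [0.4851, 0.1924, 0.0107]
eef_rot: [-0.0, 0.725, 0.688, 0.0]
force: [-3.8, -1.6, 3.0]
width: 0.0278
time_s: 11.75
eef_pos: [0.4852, 0.1924, 0.0106]
eef_rot: [-0.0, 0.725, 0.688, 0.0]
force: [-5.9, -0.7, 11.1]
width: 0.0277
```

```bash
python3 - <<'E'
from h import *
import cv2
c=camera("scene");i=c["img"][250:390,390:540]
cv2.imwrite("pics/scene9.png",cv2.resize(i,None,fx=4,fy=4,interpolation=cv2.INTER_CUBIC))
w=camera("wrist");cv2.imwrite("pics/w9.png",w["img"])
E
```

```text
(no output)
```

View pics/scene9.png

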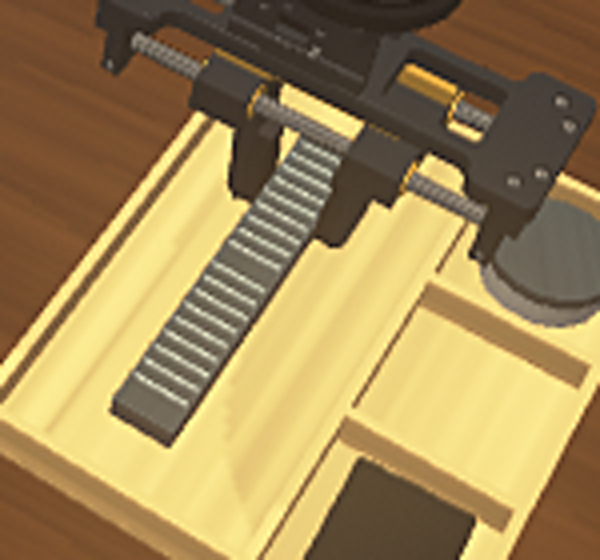

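View pics/w9.png

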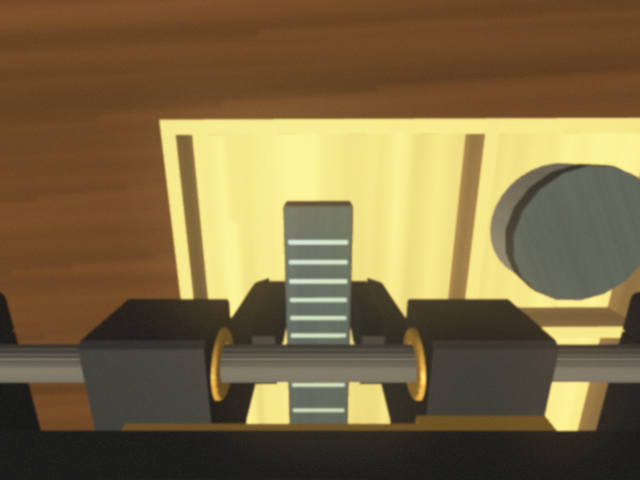

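```bash
python3 -m inch '[{"grip":1,"tx":0,"ty":0,"tz":-0.02,"wx":0,"wy":0,"wz":0},{"grip":1,"tx":0,"ty":0,"tz":-0.02,"wx":0,"wy":0,"wz":0}]' 3; python3 -m inch '[{"grip":0.25,"tx":0,"ty":0,"tz":0,"wx":0,"wy":0,"wz":0},{"grip":0.1,"tx":0,"ty":0,"tz":0,"wx":0,"wy":0,"wz":0},{"grip":0,"tx":0,"ty":0,"tz":0,"wx":0,"wy":0,"wz":0}]'; python3 - <<'E'
from h import *
import cv2
st()
c=camera("scene");i=c["img"][250:390,390:540]
cv2.imwrite("pics/scene10.png",cv2.resize(i,None,fx=4,fy=4,interpolation=cv2.INTER_CUBIC))
E
```

```text
time_s: 12.1
eef_pos: [0.4853, 0.1924, 0.0105]
eef_rot: [0.0, 0.725, 0.688, 0.001]
force: [-3.2, -0.3, 3.5]
width: 0.0277
time_s: 12.48
eef_pos: [0.4853, 0.1924, 0.0102]
eef_rot: [0.0, 0.725, 0.688, 0.001]
force: [-1.3, 0.2, 0.4]
width: 0.0435
t 12.47 p [0.4853 0.1924 0.0102] F [-1.3  0.2  0.4] w 0.0435 j [ 0.33  0.24  2.12  0.    0.79 -1.19] R [[0.052, 0.999, 0.001], [0.999, -0.052, 0.001], [0.001, 0.001, -1.0]]
```

View pics/scene10.png

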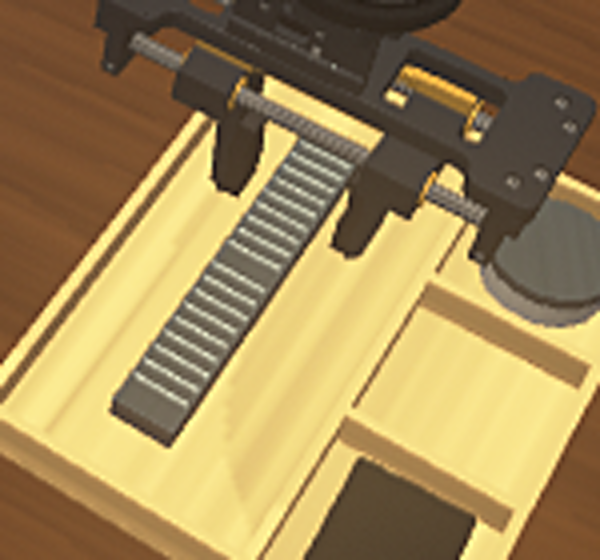

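Released, and the rasp did not move. Now retreat straight up.

```bash
python3 -m inch '[{"grip":0,"tx":0,"ty":0,"tz":-0.3,"wx":0,"wy":0,"wz":0},{"grip":0,"tx":0,"ty":0,"tz":-1,"wx":0,"wy":0,"wz":0},{"grip":0,"tx":0,"ty":0,"tz":-2,"wx":0,"wy":0,"wz":0},{"grip":0,"tx":0,"ty":0,"tz":-3,"wx":0,"wy":0,"wz":0},{"grip":0,"tx":0,"ty":-0.5,"tz":-4,"wx":0,"wy":0,"wz":0}]'; python3 -m inch '[{"grip":0,"tx":0,"ty":-0.6,"tz":-0.5,"wx":0,"wy":0,"wz":0},{"grip":0,"tx":0,"ty":-1.2,"tz":-1,"wx":0,"wy":0,"wz":0},{"grip":0,"tx":0,"ty":-1.5,"tz":-1.2,"wx":0,"wy":0,"wz":0},{"grip":0,"tx":0,"ty":-1.5,"tz":-1.2,"wx":0,"wy":0,"wz":0}]'; python3 - <<'E'
from h import *
import cv2
st()
for n in("scene","top"):
    c=camera(n);cv2.imwrite(f"pics/{n}11.png",c["img"])
    i=c["img"][250:430,380:560] if n=="scene" else c["img"][190:340,120:260]
    cv2.imwrite(f"pics/{n}11c.png",cv2.resize(i,None,fx=3.3,fy=3.3,interpolation=cv2.INTER_CUBIC))
E
```

```text
time_s: 13.15
eef_pos: [0.461, 0.1937, 0.2134]
eef_rot: [0.001, 0.726, 0.688, 0.002]
force: [-0.2, -0.1, 0.4]
width: 0.0442
time_s: 13.65
eef_pos: [0.3852, 0.1977, 0.2713]
eef_rot: [0.001, 0.725, 0.689, 0.002]
force: [-0.3, 0.5, -0.2]
width: 0.044
t 13.65 p [0.3852 0.1977 0.2713] F [-0.3  0.5 -0.2] w 0.044 j [ 0.42 -0.23  2.05  0.    1.32 -1.1 ] R [[0.051, 0.999, 0.003], [0.999, -0.051, 0.002], [0.002, 0.003, -1.0]]
```

View pics/scene11.png

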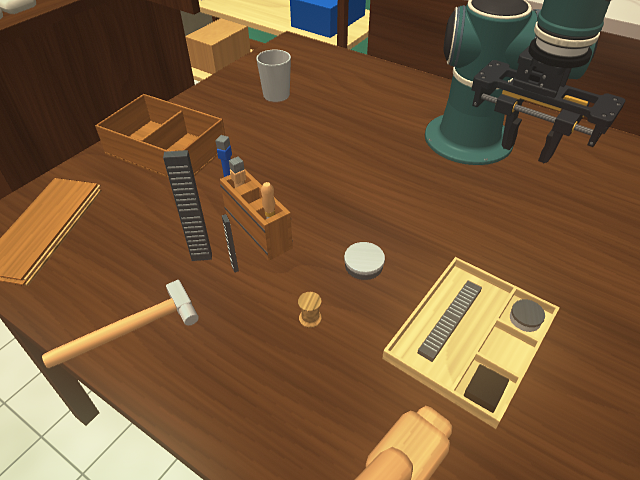

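View pics/scene11c.png

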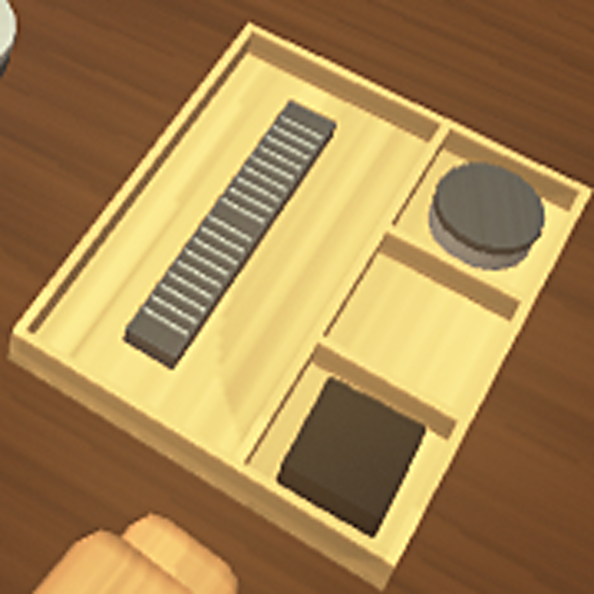

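View pics/top11.png

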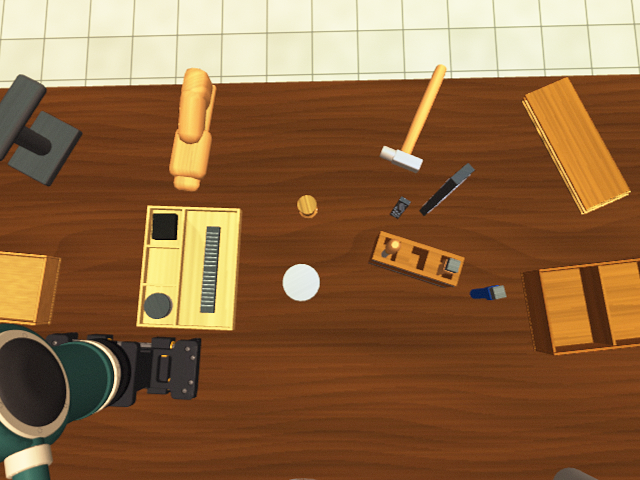

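The rasp lies flat in the long compartment (top image columns 200–220, rows 227–312). The block is unmoved, and the burnisher and brush are still in their slots.

```bash
python3 -c "
from plant import *
print(close_job())"
```

```text
the job is handed in; nothing more can be done
None
```

The rasp is lying flat on the floor of the tray's long compartment, clear of the walls, and the job is handed in. The robot's clock read about 13.7 s of the 54 s allowed.

- **How it was done:** I gripped the rasp across its 28 mm width with the gripper leaned over, and lifted it straight up out of the middle slot. Over the tray I set its foot on the floor and lowered the other end while it turned in a light grip. I opened the jaws only once it was down.
- **Force readings:** The highest I read was about 11 N, as the rasp pressed on the floor just before release. I read the force only at the end of each move, so a brief higher peak would not show.
- **Final pictures:** The rasp did not visibly move on release. The block is where it was, and the burnisher and brush are still standing in their slots. The two other rasps and the blue brush are untouched, and the arm is clear of everything.
- **Checks that disagreed:** None did. I judged flatness from the pictures and from the fingertip height and force at contact, not by a separate measurement.

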